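# Count the round screw caps into the counting tray's trough and shut its cover

### The job

With your fingertips sweep the three round screw caps across the counting tray's deck, over its open edge, into the trough along its right side; push them gently along and never pinch or lift them, and leave the two tall square caps standing where they are. Then push the trough's hinged cover over and press it down until it lies flat and shut, and come away. Do not disturb the bottles and jars round the tray.

Things in the scene. Friction and masses are not known exactly. Their poses are not given: they have to be found in the camera images.
- tray: Fixed metal counting tray, 228 mm (its x) by 240 mm (its y) in plan, on the worktop. Origin: on the worktop under its middle; x points away from the robot, y to the left (yaw within 0.25 rad), z up. Deck: flat, top at z = 34 mm, x = -110 to 110, y = -67 to 118 mm; a rim 4 mm thick, 8 mm above the deck, on its far, near and left sides. Its right edge is open and drops into the trough.
- deck_edge (a point): Middle of the deck's open right edge, where the deck (z = 34 mm) drops straight into the trough: tray x = 0, y = -67 mm. The edge runs along tray x.
- trough (a point): Middle of the trough's floor. The trough runs along the tray's whole right side, open on top: inner tray y = -114 to -67 mm, x = -110 to 110 mm, floor at z = 5 mm, outer right wall up to z = 34 mm (the near end wall is lower, to z = 22 mm, with a pouring lip).
- cover (a joint): Hinge of the trough's cover, rad: 0 = shut, flat over the trough; it starts open at 1.6 to 1.95, past upright, leaning away from the deck (stop at 2.05). Axis along tray x at tray y = -119.5 mm, z = 35.5 mm. The friction hinge (about 0.05 N m, 1 N at the free edge) stays wherever it is left, so the cover must be pushed the whole way down.
- cover_edge (a point): Middle of the cover's free edge, 57.5 mm from the hinge axis. Cover: metal plate 216 mm (tray x) by 57 mm, 2.5 mm thick, with a 5 mm fold and a 50 mm wide finger tab at the middle of the free edge that sticks out a further 8 mm. Shut, the plate's top is at z = 37 mm and the fold's and tab's at z = 42 mm.
- cap_1: Round black screw cap, solid, 24 mm in diameter, 12 mm high, about 14 g, lying flat on the deck. Origin: centre of its underside; z up.
- cap_2: Round black screw cap, solid, 24 mm in diameter, 12 mm high, about 14 g, lying flat on the deck. Origin: centre of its underside; z up.
- cap_3: Round black screw cap, solid, 24 mm in diameter, 12 mm high, about 14 g, lying flat on the deck. Origin: centre of its underside; z up.
- square_1: Tall square black spray cap, 21 x 21 x 28 mm high, about 25 g, standing on the deck among the round caps; to be left alone. Origin: centre of its underside; z up. Along tray x the five caps stand about 42 mm apart, in any order; along tray y they lie from -35 to +58 mm.
- square_2: Tall square black spray cap, 21 x 21 x 28 mm high, about 25 g, standing on the deck among the round caps; to be left alone. Origin: centre of its underside; z up. Along tray x the five caps stand about 42 mm apart, in any order; along tray y they lie from -35 to +58 mm.
- beaker: Clear 50 ml beaker, 46 mm across, 58 mm high, on the worktop near right of the tray; bystander. Origin: centre of underside.
- bottle_a: Dark dropper bottle, 28 mm across, 93 mm high, on the worktop left of the tray; bystander. Origin: centre of underside.
- bottle_b: The other dark dropper bottle left of the tray, same size; bystander. Origin: centre of underside.
- flacon: Square black spray flacon with its cap on, 30 x 30 x 92 mm, left of the tray; bystander. Origin: centre of underside.
- balm_jar: Wide black jar with lid, 46 mm across, 40 mm high, right of and beyond the tray; bystander. Origin: centre of underside.

How it is judged:
By the outcome, as a careful person would: the job done as asked, in the order asked, and still so for the second after the job is handed in, with the robot touching nothing.
It also fails if it takes over 54 s, if anything falls off the work surface, if the arm or the gripper's body presses on something with over 40 N, if the wrist force passes 120 N, or if a joint passes its speed limit or range.

### The arm

A 7-joint arm with a two-finger parallel gripper is mounted at the origin on a cart in front of the work surface, level with it; the furniture and walls round the work are solid. World frame = base frame: x ahead of the robot, y to its left, z up, the work surface at z = 0. Lengths are in mm, angles in rad, forces in N, time in s.
With the tool pointing down it reaches from about 400 to 925 mm from the base axis. Payload 5.6 kg.
Tool frame: the origin (TCP) lies midway between the tips of the shut fingers; the grasp point (between the pads) lies 19 mm behind it; z points along the fingers, y is the line along which they close (so a half turn about z gives the same grasp; the last joint's range is limited). The gripper opens to 85 mm and grips with 20 to 120 N. Pads are 22 mm wide; open, the fingers measure 114 mm over their backs; the gripper's body (76 mm by 85 mm) begins 54 mm behind the grasp point. The pads swing forward as they close: fully open they stand 13 mm farther back than shut.
Start: joints at [1.221, 0.468, -0.012, 1.603, 0.006, 1.071, -0.056], TCP at [196.265, -619.668, 231.29] pointing down, gripper open.
Joint ranges: [-2.53, 2.53], [-0.31, 2.02], [-1.57, 1.55], [0.28, 2.44], [-1.29, 4.43], [0.15, 1.84], [-2.92, 2.92]. Speed limits (rad/s): [2.57, 2.57, 3.14, 3.14, 3.14, 3.14, 3.14].

### API

Orientations are given as a unit quaternion [w, x, y, z].
In Python, from bench import state, read_camera, calibration, hand_in gives the robot as it stands. The module is installed in compiled form; this text tells all that it offers.
- The arm moves only by the tool servo_tool, never from a script. Its argument "deltas" is a list of rows, each a list of 7 numbers: the shift along the tool's x, y, z in units of 40 mm (1.0 is 40 mm), then the turn, a rotation vector about the tool's x, y, z in units of 5 degrees (1.0 is 5 degrees), then the opening, from -1 (shut) to 1 (fully open). A call has 1 to 20 rows; each row shifts and turns the commanded pose from where the row before left it, along the tool's axes as they then stand; what a row does not reach is not made up. A row lasts 1/12 s, in which the tool goes at most 41.7 mm and 7.16 degrees, less where a joint would pass 70% of its speed; a pose out of reach is approached as far as the arm can. A call is refused whole if a number of a shift passes 1 or a number of a turn 1, either way. A call with a gripper value outside its range is refused whole. The fingers move at their own pace and stop on an object; "force" is the grip in N (left out, the last holds). Time passes only in rows, so rows that do not move let the fingers close. It gives the time, the measured TCP pose, the force, the opening and the grip force at its end, in the units of the state.
- state(): the state, without advancing time (a new reading comes with each control period).
- read_camera(name): name is "scene" or "top" or "wrist"; returns the picture (420x560x3 uint8, red, green, blue); there is no depth.
- calibration(name): a dict with "vertical_fov" (degrees; the focal length in pixels is half the picture's height over the tangent of half this angle, whatever the lens; pixels are square), "cx", "cy" (the principal point, pixels), "distortion" ([k1, k2, p1, p2, k3] as OpenCV has them; the pictures are not rectified), "position" and "orientation" of the camera in the world; the wrist camera has in their place "T_tool_cam" (4x4, takes a point from camera to tool coordinates, whose origin is the TCP and whose axes are the flange's). Camera axes: x right, y down, z forward; pixel columns grow to the right and rows downward; lengths in mm; the calibration is good to about 2 mm. A picture is of the moment at which its call begins: read the wrist's pose just before it. calibration takes no time and is no camera call.
- hand_in(): hands the job in; it is judged then, once.
The state is a dict: "t": time; "q": joint angles; "joint_velocities": joint speeds; "tau": joint torques, N m; "eef_pos": TCP position; "orientation": TCP orientation; "wrist_force": force on the tool from outside, world axes, zero at the start; "torque": the same for the moment, N m; "finger_gap": finger opening in mm; "grasp_force": force on a finger pad.
Only numpy, scipy, OpenCV 4.12 (cv2) and the standard library are available. Lean on these libraries where they do the work, as an engineer would, in place of code of your own. Each camera call takes 0.05 s, during which the arm holds its last target. There are 200 camera calls.

## Working session

There is one attempt and no reset: what is moved stays moved. The work goes in short steps, Python scripts to look and compute and a tool call to move; the robot and the scene stay as the last step left them, time stands still between calls to the robot, and variables do not carry over. Pictures are saved under pics/ and viewed, at most 10 in all, crops included, and the job is handed in when it is done.

Besides the shell and the picture viewer there is one more tool, called after "Call:" by a JSON object that holds its "name" and its "arguments". servo_tool: Moves the arm, as the interface text tells. Its arguments: {"type":"object","properties":{"deltas":{"type":"array"},"force":{"type":"number"}},"required":["deltas"]}

```bash
mkdir -p pics; ls
python3 - <<'E'
from bench import *
import cv2
s=state();print(s)
for n in ("scene","top","wrist"):
    print(n,calibration(n))
for n in ("top","scene"):
    im=read_camera(n);cv2.imwrite(f'pics/{n}0.png',im[...,::-1])
E
```

```text
pics
{'t': 0.0, 'q': array([ 1.22100418,  0.46841187, -0.01163414,  1.60368066,  0.00598935,
        1.07140428, -0.05630669]), 'joint_velocities': array([-4.48471391e-04, -1.83354787e-04, -4.42143363e-04, -9.36622533e-04,
        1.03888882e-03, -1.27312975e-03, -8.47074084e-05]), 'tau': array([ 1.40969401e-03, -5.32386303e+01,  2.20659887e-02, -2.51310933e+01,
        1.14746578e-02,  7.62460695e-03,  6.05029200e-06]), 'eef_pos': array([ 196.07627796, -619.0987015 ,  230.29223297]), 'orientation': array([-9.14177659e-04,  9.88261072e-01,  1.52771661e-01, -1.94619554e-04]), 'wrist_force': array([-0.28739566, -0.23203187, -0.82054687]), 'torque': array([ 0.0005557 , -0.02296671,  0.01147362]), 'grasp_force': 0.0, 'finger_gap': 85.37748585724485}
scene {'vertical_fov': 42.25687209119788, 'cx': 294.20352316769697, 'cy': 214.41019105753062, 'distortion': array([0.06250723, 0.        , 0.        , 0.        , 0.        ]), 'position': array([-392.70949131,  609.36220714,  874.08679034]), 'orientation': array([ 0.21575931, -0.3985636 ,  0.79464528, -0.40389833])}
top {'vertical_fov': 45.80953324178602, 'cx': 277.02248331283255, 'cy': 204.42795010845907, 'distortion': array([-0.16964004,  0.        ,  0.        ,  0.        ,  0.        ]), 'position': array([ 460.3933971 ,  -69.57420159, 1302.48871133]), 'orientation': array([ 0.03677326, -0.69860793,  0.7138657 , -0.03147136])}
wrist {'vertical_fov': 64.92843732903927, 'cx': 277.4753533995888, 'cy': 211.85931899542146, 'distortion': array([-0.00558511,  0.        ,  0.        ,  0.        ,  0.        ]), 'T_tool_cam': array([[-1.41394800e-03, -9.47969953e-01, -3.18356668e-01,
         8.21815116e+01],
       [ 9.99999000e-01, -1.32707224e-03, -4.89771335e-04,
         5.60048577e-01],
       [ 4.18062120e-05, -3.18357042e-01,  9.47970881e-01,
        -1.40605725e+02],
       [ 0.00000000e+00,  0.00000000e+00,  0.00000000e+00,
         1.00000000e+00]])}
```

View pics/top0.png

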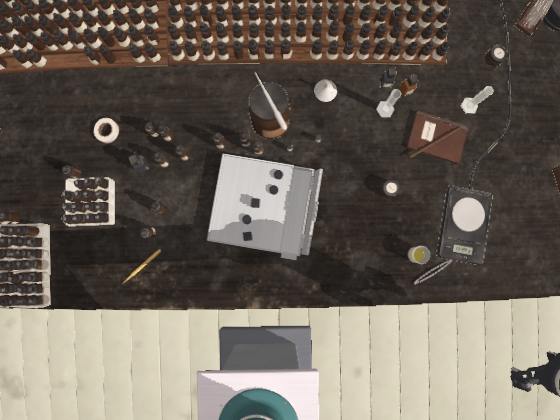

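View pics/scene0.png

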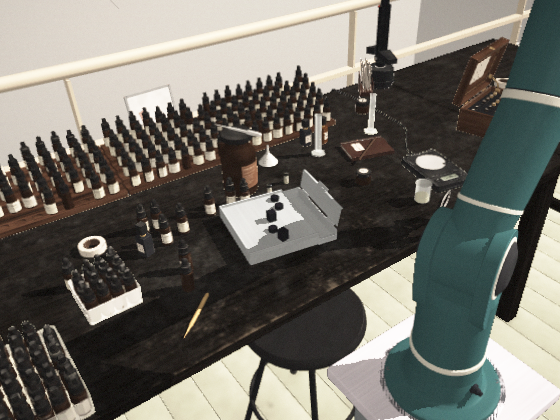

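The top view shows the tray at about (265,205), with five dark caps near (278,174), (273,189), (255,202), (246,218) and (248,236). The open cover is on the right at about x = 312. The scene view agrees. Next I'll measure from the top view.

```bash
cat > h.py <<'E'
import numpy as np, cv2
from bench import *
from scipy.spatial.transform import Rotation as R
def rot(q): return R.from_quat([q[1],q[2],q[3],q[0]]).as_matrix()
def cam(n,s=None):
    c=calibration(n); f=210/np.tan(np.radians(c['vertical_fov']/2))
    K=np.array([[f,0,c['cx']],[0,f,c['cy']],[0,0,1]])
    if n=='wrist':
        T=np.eye(4);T[:3,:3]=rot(s['orientation']);T[:3,3]=s['eef_pos'];T=T@c['T_tool_cam']
        return K,c['distortion'],T[:3,:3],T[:3,3]
    return K,c['distortion'],rot(c['orientation']),c['position']
def ray(C,px,z):
    K,D,Rm,p=C
    u=cv2.undistortPoints(np.array(px,float).reshape(-1,1,2),K,D).reshape(-1,2)
    d=np.c_[u,np.ones(len(u))]@Rm.T
    return p+d*((np.broadcast_to(z,len(u))-p[2])/d[:,2])[:,None]
def proj(C,P):
    K,D,Rm,p=C
    return cv2.projectPoints((np.array(P,float).reshape(-1,3)-p)@Rm,np.zeros(3),np.zeros(3),K,D)[0].reshape(-1,2)
E
python3 - <<'E'
from h import *
im=cv2.imread('pics/top0.png');C=cam('top')
cv2.imwrite('pics/top_crop.png',cv2.resize(im[130:280,190:350],None,fx=4.5,fy=4,interpolation=cv2.INTER_CUBIC)[:600])
g=im.max(2)
m=(g<75).astype(np.uint8)
n,l,st,ce=cv2.connectedComponentsWithStats(m[150:265,205:325])
for i in range(1,n):
    if 15<st[i,4]<400: 
        p=ce[i]+[205,150];print(p.round(1),st[i],ray(C,p,46)[0].round(0))
print(ray(C,[[223,154],[208,241],[282,258],[311,168]],40).round(0))
E
```

```text
[277.8 174. ] [69 20  8  9 54] [660. -65.  46.]
[273.3 189.5] [65 36  8  8 51] [621. -53.  46.]
[254.9 202.5] [46 49  8  8 57] [588.  -5.  46.]
[246.4 219.2] [38 65  8  9 57] [546.  17.  46.]
[247.2 235.9] [38 82  9  9 64] [504.  16.  46.]
[[ 717.   76.   40.]
 [ 493.  116.   40.]
 [ 446.  -71.   40.]
 [ 675. -151.   40.]]
```

View pics/top_crop.png

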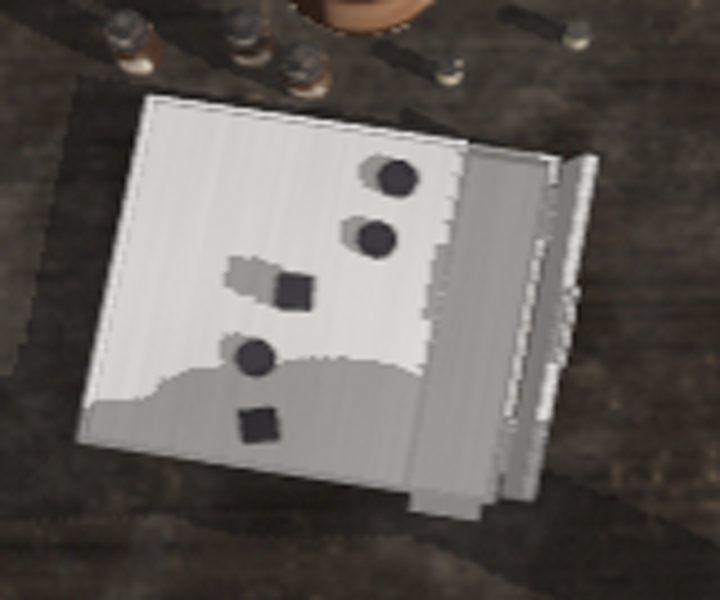

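Round caps are the 1st, 2nd and 4th counted from the far side. The square ones are the 3rd (middle) and 5th (nearest). I'll move over the tray and turn the tool so its x axis points along tray +y.

Call:
{"name": "servo_tool", "arguments": {"deltas": [[0.77, -0.64, -0.03, 0, 0, 0, -0.76], [0.77, -0.64, -0.03, 0, 0, 0, -0.76], [0.77, -0.64, -0.03, 0, 0, 0, -0.76], [0.77, -0.64, -0.03, 0, 0, 0, -0.76], [0.77, -0.64, -0.03, 0, 0, 0, -0.76], [0.77, -0.64, -0.03, 0, 0, 0, -0.76], [0.77, -0.64, -0.03, 0, 0, 0, -0.76], [0.77, -0.64, -0.03, 0, 0, 0, -0.76], [0.77, -0.64, -0.03, 0, 0, 0, -0.76], [0.77, -0.64, -0.03, 0, 0, 0, -0.76], [0.77, -0.64, -0.03, 0, 0, 0, -0.76], [0.77, -0.64, -0.03, 0, 0, 0, -0.76], [0.77, -0.64, -0.03, 0, 0, 0, -0.76], [0.77, -0.64, -0.03, 0, 0, 0, -0.76], [0.77, -0.64, -0.03, 0, 0, 0, -0.76], [0.77, -0.64, -0.03, 0, 0, 0, -0.76], [0.77, -0.64, -0.03, 0, 0, 0, -0.76], [0.77, -0.64, -0.03, 0, 0, 0, -0.76]]}}

```text
t: 1.6
eef_pos: [586.2, -11.3, 252.6]
orientation: [0.0, 0.988, 0.153, -0.0]
wrist_force: [0.6, -0.7, -0.1]
finger_gap: 10.2
grasp_force: 0.0
```

Call:
{"name": "servo_tool", "arguments": {"deltas": [[0, 0, 0, 0, 0, -1, -0.76], [0, 0, 0, 0, 0, -1, -0.76], [0, 0, 0, 0, 0, -1, -0.76], [0, 0, 0, 0, 0, -1, -0.76], [0, 0, 0, 0, 0, -1, -0.76], [0, 0, 0, 0, 0, -1, -0.76], [0, 0, 0, 0, 0, -1, -0.76], [0, 0, 0, 0, 0, -1, -0.76], [0, 0, 0, 0, 0, -1, -0.76], [0, 0, 0, 0, 0, -1, -0.76], [0, 0, 0, 0, 0, -1, -0.76], [0, 0, 0, 0, 0, -1, -0.76], [0, 0, 0, 0, 0, -0.46, -0.76], [0, 0, 0, 0, 0, 0, -0.76], [0, 0, 0, 0, 0, 0, -0.76]]}}

```text
t: 2.85
eef_pos: [585.4, -13.2, 252.5]
orientation: [-0.0, 0.767, 0.641, -0.0]
wrist_force: [-0.2, -0.4, 0.1]
finger_gap: 10.4
grasp_force: 0.0
```

Run:
```python
from h import *
s=state();im=read_camera('wrist')[...,::-1].copy()
cv2.imwrite('pics/w1.png',im);np.save('w1.npy',np.r_[s['eef_pos'],s['orientation']])
print(s['t'],s['eef_pos'],s['orientation'],s['finger_gap'],s['q'])
C=cam('wrist',s)
g=im.max(2);m=(g<75).astype(np.uint8)
n,l,st,ce=cv2.connectedComponentsWithStats(m)
for i in range(1,n):
    if 200<st[i,4]<6000: print(ce[i].round(1),st[i],ray(C,ce[i],46)[0].round(1))
```

```text
2.85 [585.43477813 -13.15723801 252.46994356] [-2.87589992e-04  7.67252520e-01  6.41345002e-01 -2.74166583e-04] 10.35113337361112 [ 0.40774954  0.4068349  -0.57129709  1.71395333  0.24313243  1.09300026
 -0.41756055]
[237.8 159. ] [228 149  21  21 338] [548.8  17.6  46. ]
[197.1 169.6] [183 157  28  26 496] [503.7  14.3  46. ]
[350.8 213.4] [341 204  21  20 303] [659.2 -63.9  46. ]
```

View pics/w1.png

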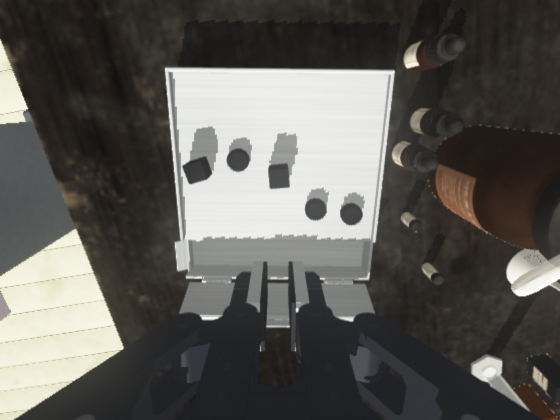

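The wrist view shows the round caps at (238,159), (316,208) and (351,212), and the squares at (198,169) and (279,176). The left rim corners are at (166,69) and (395,70). The deck edge lies at about row 238, and the cover is open at about row 280–325.

```bash
cat >> h.py <<'E'
def tray():
    a=np.load('tray.npy'); return a  # ox,oy,yaw
def w2t(P):
    o=tray();P=np.atleast_2d(P)[:,:2]-o[:2];c,s=np.cos(o[2]),np.sin(o[2]);return P@np.array([[c,-s],[s,c]])
def t2w(P):
    o=tray();c,s=np.cos(o[2]),np.sin(o[2]);return np.atleast_2d(P)[:,:2]@np.array([[c,s],[-s,c]])+o[:2]
E
python3 - <<'E'
from h import *
im=cv2.imread('pics/w1.png');v=np.load('w1.npy');s=dict(eef_pos=v[:3],orientation=v[3:])
C=cam('wrist',s);Ct=cam('top')
L=ray(C,[[165.5,68.5],[395,70]],42);Lt=ray(Ct,[[223,154],[208,241]],42)
print(L.round(1),Lt.round(1),np.linalg.norm(L[1]-L[0]))
d=L[1]-L[0];yaw=np.arctan2(d[1],d[0]);u=np.array([np.cos(yaw),np.sin(yaw)]);n=np.array([-u[1],u[0]])
o=L.mean(0)[:2]-122*n
np.save('tray.npy',np.r_[o,yaw]);print(o,yaw)
# check: deck edge points & far/near edges
print('deck edge',w2t(ray(C,[[188,239],[372,237]],34)).round(1))
g=im.max(2);names=['c','c','c','s','s']
for nm,(x,y) in zip(names,[(238,159),(316,208),(351,212),(198,169),(279,176)]):
    x0,y0=x-18,y-18;m=(g[y0:y+18,x0:x+18]<70).astype(np.uint8)
    k,l,st,ce=cv2.connectedComponentsWithStats(m);i=1+st[1:,4].argmax()
    p=ce[i]+[x0,y0];r=cv2.minAreaRect(np.argwhere(l==i)[:,::-1].astype(np.float32))
    P=ray(C,p,40 if nm=='c' else 48);print(nm,p.round(1),st[i,4],[np.round(r[1],0),round(r[2])],P[0].round(1),w2t(P)[0].round(1))
yt=np.arctan2(2*v[4]*v[5],v[4]**2-v[5]**2);print('tool x angle - 90deg - yaw (deg):',np.degrees(yt-np.pi/2-yaw),'tcp tray',w2t(v[:3]))
E
```

```text
[[497.5 116.6  42. ]
 [718.9  75.   42. ]] [[716.6  75.5  42. ]
 [493.  116.1  42. ]] 225.20726269936432
[585.67210959 -24.08902187] -0.18581033333117286
deck edge [[-107.3  -62.8]
 [ 109.7  -58.8]]
c [236.2 155.6] 131 [array([16., 20.]), 73] [547.   20.6  40. ] [-46.3  36.7]Traceback (most recent call last):
  File "<stdin>", line 14, in <module>
ValueError: attempt to get argmax of an empty sequence
```

Run:
```python
from h import *
im=cv2.imread('pics/w1.png');v=np.load('w1.npy');s=dict(eef_pos=v[:3],orientation=v[3:])
C=cam('wrist',s)
def P3(pts): return np.array([np.r_[t2w(p)[0],p[2]] for p in pts])
print('proj edge',proj(C,P3([(-110,-67,34),(0,-67,34),(110,-67,34)])).round(0).tolist(),'rim',proj(C,P3([(-114,122,42),(114,122,42)])).round(0).tolist(),'outer wall',proj(C,P3([(-110,-114,34),(110,-114,34)])).round(0).tolist())
g=im.max(2);print('col 230',g[225:290:1,230].tolist())
m=(g<85).astype(np.uint8)
m[:,:150]=0;m[:,375:]=0;m[:100]=0;m[235:]=0
k,l,st,ce=cv2.connectedComponentsWithStats(m)
for i in range(1,k):
    if st[i,4]<150: continue
    r=cv2.minAreaRect(np.argwhere(l==i)[:,::-1].astype(np.float32))
    for z in (40,48): print(ce[i].round(1),st[i,4],np.round(r[1],0),round(r[2]),z,w2t(ray(C,ce[i],z))[0].round(1))
```

```text
proj edge [[186.0, 242.0], [279.0, 243.0], [372.0, 243.0]] rim [[164.0, 68.0], [396.0, 70.0]] outer wall [[189.0, 277.0], [368.0, 278.0]]
col 230 [237, 237, 238, 239, 239, 238, 237, 237, 238, 239, 239, 235, 200, 158, 146, 146, 145, 146, 148, 148, 148, 146, 147, 145, 144, 144, 146, 147, 148, 148, 148, 145, 143, 146, 147, 146, 144, 143, 144, 143, 134, 128, 128, 126, 126, 124, 124, 126, 125, 126, 130, 139, 142, 131, 133, 141, 150, 158, 142, 131, 131, 132, 129, 128, 130]
[161.3 173.3] 3103 [134.  28.] 90 40 [-128.4   17.1]
[161.3 173.3] 3103 [134.  28.] 90 48 [-125.5   18.8]
[237.7 159.2] 365 [21. 21.] 45 40 [-44.8  32.9]
[237.7 159.2] 365 [21. 21.] 45 48 [-43.8  34.3]
[197.2 169.6] 510 [22. 25.] 72 40 [-89.1  21.4]
[197.2 169.6] 510 [22. 25.] 72 48 [-87.1  23. ]
[278.4 175.2] 395 [22. 18.] 85 40 [-1.1 15.7]
[278.4 175.2] 395 [22. 18.] 85 48 [-1.1 17.5]
[315.2 208.6] 318 [19. 19.] 90 40 [ 40.6 -22.2]
[315.2 208.6] 318 [19. 19.] 90 48 [ 39.6 -19.6]
[350.8 213.5] 334 [19. 20.] 90 40 [ 81.  -27.7]
[350.8 213.5] 334 [19. 20.] 90 48 [ 79.2 -24.9]
```

Call:
{"name": "servo_tool", "arguments": {"deltas": [[-0.04, 0.69, 0, 0, 0, 0, -0.76], [-0.04, 0.69, 0, 0, 0, 0, -0.76], [-0.04, 0.69, 0.5, 0, 0, 0, -0.76], [0, 0, 1, 0, 0, 0, -0.76], [0, 0, 1, 0, 0, 0, -0.76], [0, 0, 1, 0, 0, 0, -0.76], [0, 0, 1, 0, 0, 0, -0.76], [0, 0, 0.3, 0, 0, 0, -0.76], [0, 0, 0.2, 0, 0, 0, -0.76], [0, 0, 0.1, 0, 0, 0, -0.76], [0, 0, 0, 0, 0, 0, -0.76], [0, 0, 0, 0, 0, 0, -0.76]]}}

```text
t: 3.9
eef_pos: [668.0, -32.1, 51.3]
orientation: [0.001, 0.767, 0.642, 0.001]
wrist_force: [-0.4, 0.9, 0.7]
finger_gap: 10.5
grasp_force: 0.0
```

Run:
```python
from h import *
s=state();print(w2t(s['eef_pos']),s['eef_pos'][2],s['t'])
im=read_camera('wrist')[...,::-1].copy();cv2.imwrite('pics/w2.png',im)
```

```text
[[82.40677764  7.30505633]] 51.29102104542016 3.9
```

View pics/w2.png

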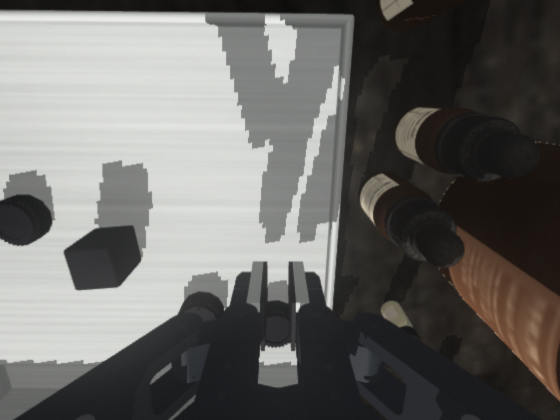

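The cap is centred between the fingertips at (278,322), just ahead of them. Next I'll lower the last 13 mm and push.

Call:
{"name": "servo_tool", "arguments": {"deltas": [[0.02, -0.04, 0.12, 0, 0, 0, -0.76], [0, 0, 0.12, 0, 0, 0, -0.76], [0, 0, 0.09, 0, 0, 0, -0.76], [0, 0, 0, 0, 0, 0, -0.76]]}}

```text
t: 4.28
eef_pos: [664.2, -31.3, 34.9]
orientation: [-0.0, 0.767, 0.642, -0.001]
wrist_force: [-0.3, -0.6, 0.9]
finger_gap: 10.2
grasp_force: 0.0
```

Call:
{"name": "servo_tool", "arguments": {"deltas": [[-0.08, 0, 0, 0, 0, 0, -0.76], [-0.1, 0, 0, 0, 0, 0, -0.76], [-0.1, 0, 0, 0, 0, 0, -0.76], [-0.1, 0, 0, 0, 0, 0, -0.76], [-0.1, 0, 0, 0, 0, 0, -0.76], [-0.1, 0, 0, 0, 0, 0, -0.76], [-0.1, 0, 0, 0, 0, 0, -0.76], [-0.1, 0, 0, 0, 0, 0, -0.76], [-0.1, 0, 0, 0, 0, 0, -0.76], [-0.1, 0, 0, 0, 0, 0, -0.76], [-0.1, 0, 0, 0, 0, 0, -0.76], [-0.1, 0, 0, 0, 0, 0, -0.76], [-0.1, 0, 0, 0, 0, 0, -0.76], [-0.1, 0, 0, 0, 0, 0, -0.76], [-0.1, 0, 0, 0, 0, 0, -0.76], [-0.1, 0, 0, 0, 0, 0, -0.76], [-0.1, 0, 0, 0, 0, 0, -0.76], [-0.1, 0, 0, 0, 0, 0, -0.76], [-0.08, 0, 0, 0, 0, 0, -0.76], [0, 0, 0, 0, 0, 0, -0.76]]}}

```text
t: 5.95
eef_pos: [651.6, -105.7, 35.6]
orientation: [0.0, 0.767, 0.641, -0.0]
wrist_force: [-0.9, -0.0, -0.9]
finger_gap: 10.1
grasp_force: 0.0
```

Run:
```python
from h import *
s=state();print(w2t(s['eef_pos']),s['eef_pos'][2],s['t'],s['wrist_force'])
im=read_camera('wrist')[...,::-1].copy();cv2.imwrite('pics/w3.png',im)
```

```text
[[ 79.87238928 -68.05481357]] 35.572333122299845 5.95 [-0.86448393 -0.03529108 -0.9389076 ]
```

View pics/w3.png

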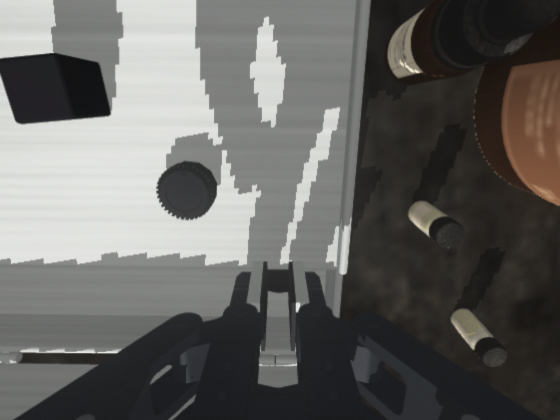

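Cap 1 went over the edge: its dark top shows below the deck between the fingers at (278,280). Cap 2 hasn't moved, at (188,190). I'll measure it again from this picture.

Run:
```python
from h import *
s=state();C=cam('wrist',s);im=cv2.imread('pics/w3.png')
print(w2t(ray(C,[[186,190],[54,88]],[45,55])).round(1), w2t(ray(C,[278,280],17)), im[255:300:3,278].max(1).tolist())
```

```text
[[ 42.4 -20.8]
 [  2.6  18. ]] [[ 80.66536153 -78.66867557]] [126, 130, 127, 127, 122, 51, 42, 45, 40, 43, 41, 40, 42, 127, 130]
```

Call:
{"name": "servo_tool", "arguments": {"deltas": [[0.02, 0, -0.4, 0, 0, 0, -0.76], [0.03, 0, -0.4, 0, 0, 0, -0.76], [0.5, -0.25, 0, 0, 0, 0, -0.76], [0.5, -0.25, 0, 0, 0, 0, -0.76], [0.5, -0.25, 0, 0, 0, 0, -0.76], [0.4, -0.25, 0, 0, 0, 0, -0.76], [0, 0, 0, 0, 0, 0, -0.76], [0, 0, 0, 0, 0, 0, -0.76]]}}

```text
t: 6.67
eef_pos: [626.9, -18.8, 69.7]
orientation: [0.001, 0.766, 0.643, 0.001]
wrist_force: [-0.1, -1.4, 0.8]
finger_gap: 10.5
grasp_force: 0.0
```

Run:
```python
from h import *
s=state();print(w2t(s['eef_pos']),s['eef_pos'][2],s['t'],s['wrist_force'])
```

```text
[[39.58596016 12.81314107]] 69.74364680991765 6.6667 [-0.0891564  -1.40068088  0.78353176]
```

Call:
{"name": "servo_tool", "arguments": {"deltas": [[0, 0.04, 0.25, 0, 0, 0, -0.76], [0, 0, 0.25, 0, 0, 0, -0.76], [0, 0, 0.2, 0, 0, 0, -0.76], [0, 0, 0.1, 0, 0, 0, -0.76], [0, 0, 0, 0, 0, 0, -0.76], [-0.1, 0, 0, 0, 0, 0, -0.76], [-0.1, 0, 0, 0, 0, 0, -0.76], [-0.1, 0, 0, 0, 0, 0, -0.76], [-0.1, 0, 0, 0, 0, 0, -0.76], [-0.1, 0, 0, 0, 0, 0, -0.76], [-0.1, 0, 0, 0, 0, 0, -0.76], [-0.1, 0, 0, 0, 0, 0, -0.76], [-0.1, 0, 0, 0, 0, 0, -0.76], [-0.1, 0, 0, 0, 0, 0, -0.76], [-0.1, 0, 0, 0, 0, 0, -0.76]]}}

```text
t: 7.92
eef_pos: [620.7, -60.7, 35.7]
orientation: [0.0, 0.767, 0.642, 0.0]
wrist_force: [-0.3, -0.1, 0.4]
finger_gap: 10.5
grasp_force: 0.0
```

Call:
{"name": "servo_tool", "arguments": {"deltas": [[-0.1, 0, 0, 0, 0, 0, -0.76], [-0.1, 0, 0, 0, 0, 0, -0.76], [-0.1, 0, 0, 0, 0, 0, -0.76], [-0.1, 0, 0, 0, 0, 0, -0.76], [-0.1, 0, 0, 0, 0, 0, -0.76], [-0.1, 0, 0, 0, 0, 0, -0.76], [-0.1, 0, 0, 0, 0, 0, -0.76], [-0.1, 0, 0, 0, 0, 0, -0.76], [-0.1, 0, 0, 0, 0, 0, -0.76], [-0.05, 0, 0, 0, 0, 0, -0.76], [0, 0, 0, 0, 0, 0, -0.76], [0, 0, 0, 0, 0, 0, -0.76]]}}

```text
t: 8.92
eef_pos: [614.0, -97.7, 35.7]
orientation: [-0.0, 0.767, 0.642, 0.0]
wrist_force: [-0.2, 0.3, 0.2]
finger_gap: 10.4
grasp_force: 0.0
```

Run:
```python
from h import *
s=state();print(w2t(s['eef_pos']),s['eef_pos'][2],s['t'],s['wrist_force'])
im=read_camera('wrist')[...,::-1].copy();cv2.imwrite('pics/w4.png',im)
C=cam('wrist',s)
print(im[255:300:3,278].max(1).tolist())
def P3(pts): return np.array([np.r_[t2w(p)[0],p[2]] for p in pts])
print(proj(C,P3([(-44,34,46),(0,17.5,62),(41,-79,17)])).round(0))
print((im[:, :].max(2)<60)[:240].sum(0)[::20].tolist())
```

```text
[[ 41.44197797 -67.15992014]] 35.669397022423475 8.9167 [-0.15529754  0.31098316  0.17315975]
[102, 100, 102, 101, 100, 70, 32, 33, 31, 31, 30, 30, 29, 86, 98]
[[ 39.  41.]
 [151.  90.]
 [276. 281.]]
[0, 44, 68, 65, 49, 0, 24, 66, 66, 64, 25, 0, 0, 0, 0, 0, 0, 0, 0, 0, 0, 0, 25, 143, 171, 150, 229, 240]
```

Call:
{"name": "servo_tool", "arguments": {"deltas": [[0.03, 0, -0.65, 0, 0, 0, -0.76], [0, 0, -0.65, 0, 0, 0, -0.76], [0.5, -0.34, 0, 0, 0, 0, -0.76], [0.7, -0.46, 0, 0, 0, 0, -0.76], [0.8, -0.52, 0, 0, 0, 0, -0.76], [0.8, -0.52, 0, 0, 0, 0, -0.76], [0.5, -0.34, 0, 0, 0, 0, -0.76], [0, 0, 0, 0, 0, 0, -0.76], [0, 0, 0, 0, 0, 0, -0.76]]}}

```text
t: 9.72
eef_pos: [551.1, 50.9, 88.0]
orientation: [-0.0, 0.765, 0.644, 0.0]
wrist_force: [-0.3, -0.7, -0.1]
finger_gap: 10.4
grasp_force: 0.0
```

Run:
```python
from h import *
s=state();print(w2t(s['eef_pos']),s['eef_pos'][2],s['t'],s['wrist_force'])
im=read_camera('wrist')[...,::-1].copy();cv2.imwrite('pics/w5.png',im)
C=cam('wrist',s)
def P3(pts): return np.array([np.r_[t2w(p)[0],p[2]] for p in pts])
print(proj(C,P3([(-44,34,46),(0,17.5,62),(-87,23,62)])).round(0))
```

```text
[[-47.79013876  67.34354596]] 88.00389088358165 9.7167 [-0.27602473 -0.73439084 -0.11886234]
[[282. 292.]
 [355. 331.]
 [211. 322.]]
```

View pics/w5.png

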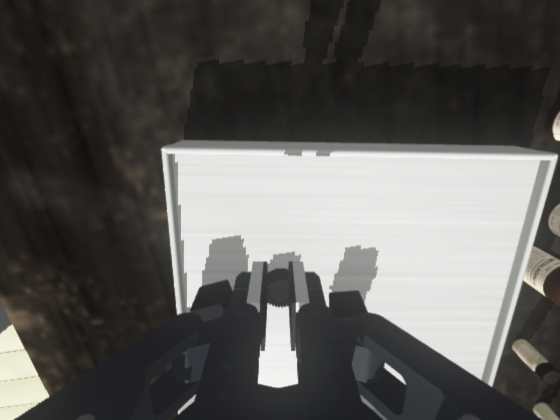

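The third round cap is centred between the fingertips at (279,287), with squares on both sides at about (212,295) and (350,300). I'll lower and push it all the way.

Call:
{"name": "servo_tool", "arguments": {"deltas": [[0, 0.02, 0.3, 0, 0, 0, -0.76], [0, 0.02, 0.4, 0, 0, 0, -0.76], [0, 0, 0.3, 0, 0, 0, -0.76], [0, 0, 0.2, 0, 0, 0, -0.76], [0, 0, 0.1, 0, 0, 0, -0.76], [0, 0, 0, 0, 0, 0, -0.76], [-0.1, 0, 0, 0, 0, 0, -0.76], [-0.1, 0, 0, 0, 0, 0, -0.76], [-0.1, 0, 0, 0, 0, 0, -0.76], [-0.1, 0, 0, 0, 0, 0, -0.76], [-0.1, 0, 0, 0, 0, 0, -0.76], [-0.1, 0, 0, 0, 0, 0, -0.76]]}}

```text
t: 10.77
eef_pos: [548.9, 24.2, 35.7]
orientation: [0.0, 0.767, 0.642, 0.0]
wrist_force: [0.2, -0.3, -0.2]
finger_gap: 10.6
grasp_force: 0.0
```

Run:
```python
from h import *
s=state();print(w2t(s['eef_pos']),s['eef_pos'][2],s['t'],s['wrist_force'],s['orientation'])
im=read_camera('wrist')[...,::-1].copy();cv2.imwrite('pics/w6.png',im)
C=cam('wrist',s)
m=(im.max(2)<75).astype(np.uint8)
print([ (r,np.flatnonzero(m[r,150:430])[[0,-1]]+150) for r in (300,310)], im[300:330:5,268:292:3].max(2).tolist())
```

```text
[[-45.05452266  40.6440765 ]] 35.72401903159415 10.7667 [ 0.22810735 -0.34461096 -0.17787841] [1.03331080e-04 7.66877127e-01 6.41793940e-01 4.61725914e-07]
[(300, array([166, 381])), (310, array([160, 387]))] [[31, 30, 32, 32, 31, 31, 31, 35], [31, 29, 32, 31, 31, 31, 32, 35], [30, 30, 29, 31, 31, 31, 31, 34], [44, 43, 43, 42, 42, 42, 42, 37], [44, 43, 44, 42, 43, 43, 42, 37], [44, 43, 44, 43, 44, 42, 43, 40]]
```

Call:
{"name": "servo_tool", "arguments": {"deltas": [[-0.1, 0, 0, 0, 0, 0, -0.76], [-0.1, 0, 0, 0, 0, 0, -0.76], [-0.1, 0, 0, 0, 0, 0, -0.76], [-0.1, 0, 0, 0, 0, 0, -0.76], [-0.1, 0, 0, 0, 0, 0, -0.76], [-0.1, 0, 0, 0, 0, 0, -0.76], [-0.1, 0, 0, 0, 0, 0, -0.76], [-0.1, 0, 0, 0, 0, 0, -0.76], [-0.1, 0, 0, 0, 0, 0, -0.76], [-0.1, 0, 0, 0, 0, 0, -0.76], [-0.1, 0, 0, 0, 0, 0, -0.76], [-0.1, 0, 0, 0, 0, 0, -0.76], [-0.1, 0, 0, 0, 0, 0, -0.76], [-0.1, 0, 0, 0, 0, 0, -0.76], [-0.1, 0, 0, 0, 0, 0, -0.76]]}}

```text
t: 12.07
eef_pos: [538.3, -34.6, 35.7]
orientation: [0.0, 0.767, 0.642, -0.0]
wrist_force: [-0.5, 0.2, -0.6]
finger_gap: 9.9
grasp_force: 0.1
```

Call:
{"name": "servo_tool", "arguments": {"deltas": [[-0.1, 0, 0, 0, 0, 0, -0.76], [-0.1, 0, 0, 0, 0, 0, -0.76], [-0.1, 0, 0, 0, 0, 0, -0.76], [-0.1, 0, 0, 0, 0, 0, -0.76], [-0.1, 0, 0, 0, 0, 0, -0.76], [-0.1, 0, 0, 0, 0, 0, -0.76], [-0.1, 0, 0, 0, 0, 0, -0.76], [-0.1, 0, 0, 0, 0, 0, -0.76], [-0.1, 0, 0, 0, 0, 0, -0.76], [-0.1, 0, 0, 0, 0, 0, -0.76], [-0.1, 0, 0, 0, 0, 0, -0.76], [-0.05, 0, 0, 0, 0, 0, -0.76], [0, 0, 0, 0, 0, 0, -0.76], [0, 0, 0, 0, 0, 0, -0.76]]}}

```text
t: 13.23
eef_pos: [530.3, -79.6, 35.7]
orientation: [-0.0, 0.767, 0.642, 0.0]
wrist_force: [-0.3, 0.3, -1.1]
finger_gap: 10.7
grasp_force: 0.0
```

Run:
```python
from h import *
s=state();print(w2t(s['eef_pos']),s['eef_pos'][2],s['t'],s['wrist_force'])
im=read_camera('wrist')[...,::-1].copy();cv2.imwrite('pics/w6.png',im)
print(im[255:300:3,278].max(1).tolist())
```

```text
[[-44.16983041 -64.74073058]] 35.67003709451806 13.2333 [-0.29822544  0.27297949 -1.11168149]
[107, 119, 121, 120, 178, 111, 96, 101, 101, 100, 98, 96, 98, 100, 102]
```

Call:
{"name": "servo_tool", "arguments": {"deltas": [[0.03, 0, -0.5, 0, 0, 0, -0.76], [0, 0, -0.9, 0, 0, 0, -0.76], [0, 0.2, -0.9, 0, 0, 0, -1], [0, 0.3, -0.9, 0, 0, 0, -1], [0, 0.3, -0.9, 0, 0, 0, -1], [0, 0.3, -0.9, 0, 0, 0, -1], [0, 0, -0.4, 0, 0, 0, -1], [0, 0, 0, 0, 0, 0, -1], [0, 0, 0, 0, 0, 0, -1]]}}

```text
t: 14.03
eef_pos: [574.1, -85.7, 252.4]
orientation: [0.001, 0.767, 0.642, 0.0]
wrist_force: [0.1, -0.4, -1.3]
finger_gap: -0.0
grasp_force: 0.0
```

Run:
```python
from h import *
s=state();print(w2t(s['eef_pos']),s['eef_pos'][2],s['t'],s['wrist_force'],s['finger_gap'],s['q'])
im=read_camera('wrist')[...,::-1].copy();cv2.imwrite('pics/w7.png',im);np.save('w7.npy',np.r_[s['eef_pos'],s['orientation']])
C=cam('wrist',s)
def P3(pts): return np.array([np.r_[t2w(p)[0],p[2]] for p in pts])
print(proj(C,P3([(0,17.5,62),(-87,23,62),(80,-79,17),(41,-79,17),(-44,-79,17)]+[(x,-119.5+58*np.cos(t),35.5+58*np.sin(t)) for x in (-108,108) for t in (1.6,1.95)])).round(0).tolist())
```

```text
[[-2.97534159e-02 -6.27292482e+01]] 252.35956344176563 14.0333 [ 0.08799033 -0.37016004 -1.34227814] -0.044656363273845895 [ 0.55663044  0.40229367 -0.59878732  1.7270083   0.25246848  1.08841801
 -0.29904799]
[[278.0, 102.0], [186.0, 96.0], [345.0, 189.0], [312.0, 189.0], [239.0, 189.0], [168.0, 249.0], [171.0, 265.0], [385.0, 250.0], [381.0, 266.0]]
```

View pics/w7.png

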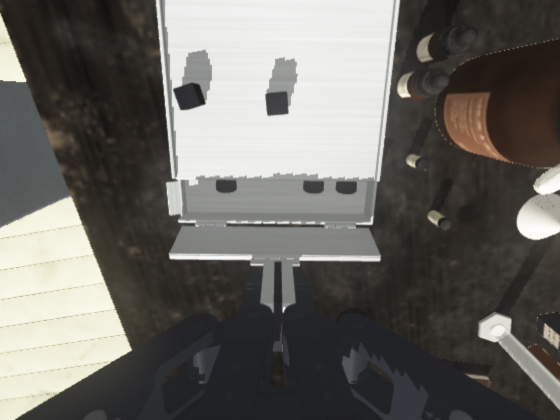

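All three round caps lie flat in the trough at (227,185), (313,186) and (346,186), and both squares stand where they were. The cover's free edge is at row 259, so it is open about 1.8 rad. Next I'll go behind the cover and down.

Call:
{"name": "servo_tool", "arguments": {"deltas": [[-0.7, 0, 0, 0, 0, 0, -1], [-0.8, 0, 0, 0, 0, 0, -1], [-0.8, 0, 0, 0, 0, 0, -1], [-0.7, 0.02, 0, 0, 0, 0, -1], [0, 0, 0.6, 0, 0, 0, -1], [0, 0, 0.9, 0, 0, 0, -1], [0, 0, 0.9, 0, 0, 0, -1], [0, 0, 0.9, 0, 0, 0, -1], [0, 0, 0.7, 0, 0, 0, -1], [0, 0, 0.4, 0, 0, 0, -1], [0, 0, 0, 0, 0, 0, -1], [0, 0, 0, 0, 0, 0, -1]]}}

```text
t: 15.08
eef_pos: [552.0, -203.4, 73.8]
orientation: [-0.002, 0.767, 0.642, -0.001]
wrist_force: [0.7, 0.1, -0.2]
finger_gap: 0.2
grasp_force: 0.0
```

Run:
```python
from h import *
s=state();print(w2t(s['eef_pos']),s['eef_pos'][2],s['t'],s['wrist_force'])
```

```text
[[ 4.75581819e-02 -1.82426361e+02]] 73.76927834992169 15.0833 [ 0.68634927  0.06156221 -0.21759541]
```

Call:
{"name": "servo_tool", "arguments": {"deltas": [[0.2, 0, 0, 0, 0, 0, -1], [0.2, 0, 0, 0, 0, 0, -1], [0.15, 0, 0, 0, 0, 0, -1], [0.1, 0, 0, 0, 0, 0, -1], [0.1, 0, 0, 0, 0, 0, -1], [0.1, 0, 0, 0, 0, 0, -1], [0.1, 0, 0, 0, 0, 0, -1], [0.1, 0, 0, 0, 0, 0, -1], [0.1, 0, 0, 0, 0, 0, -1], [0.1, 0, 0, 0, 0, 0, -1], [0.1, 0, 0, 0, 0, 0, -1], [0.1, 0, 0, 0, 0, 0, -1], [0.1, 0, 0, 0, 0, 0, -1], [0.1, 0, 0, 0, 0, 0, -1], [0.1, 0, 0, 0, 0, 0, -1], [0, 0, 0, 0, 0, 0, -1]]}}

```text
t: 16.42
eef_pos: [565.8, -134.1, 75.5]
orientation: [-0.0, 0.766, 0.642, 0.0]
wrist_force: [-0.1, -0.1, -0.4]
finger_gap: -0.2
grasp_force: 0.0
```

Run:
```python
from h import *
s=state();print(w2t(s['eef_pos']),s['eef_pos'][2],s['t'],s['wrist_force'],s['torque'])
```

```text
[[   0.7659597  -111.77327074]] 75.52431013975846 16.4167 [-0.10224484 -0.06594105 -0.38044724] [0.05364391 0.02018993 0.04097523]
```

Call:
{"name": "servo_tool", "arguments": {"deltas": [[0.12, 0, 0.08, 0, 0, 0, -1], [0.12, 0, 0.12, 0, 0, 0, -1], [0.09, 0, 0.1, 0, 0, 0, -1], [0.08, 0, 0.1, 0, 0, 0, -1], [0.06, 0, 0.12, 0, 0, 0, -1], [0.05, 0, 0.12, 0, 0, 0, -1], [0.03, 0, 0.1, 0, 0, 0, -1], [0.02, 0, 0.08, 0, 0, 0, -1], [0, 0, 0.05, 0, 0, 0, -1], [0, 0, 0, 0, 0, 0, -1], [0, 0, 0, 0, 0, 0, -1]]}}

```text
t: 17.33
eef_pos: [569.5, -113.3, 40.6]
orientation: [-0.0, 0.767, 0.642, -0.0]
wrist_force: [-0.1, -0.7, 0.2]
finger_gap: 0.1
grasp_force: 0.0
```

Run:
```python
from h import *
s=state();print(w2t(s['eef_pos']),s['eef_pos'][2],s['t'],s['wrist_force'],s['torque'])
im=read_camera('wrist')[...,::-1].copy();cv2.imwrite('pics/w8.png',im)
```

```text
[[  0.57958787 -90.63586058]] 40.58827089737857 17.3333 [-0.12041131 -0.74227584  0.24023569] [0.01215498 0.04066391 0.00386585]
```

View pics/w8.png

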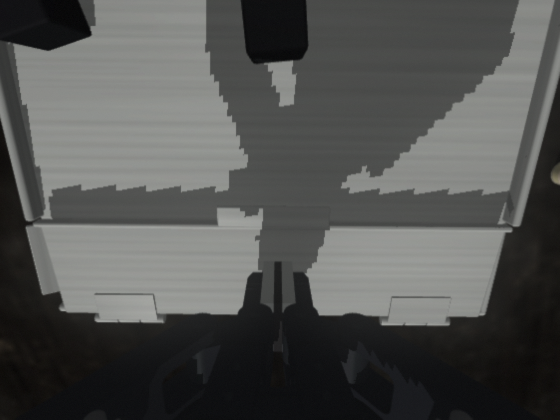

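The cover has swung over and is nearly shut, with its free edge at row 227 and the tab at (275,216). The squares are untouched. Next I'll press it down a little at a time.

Call:
{"name": "servo_tool", "arguments": {"deltas": [[0, 0, 0.04, 0, 0, 0, -1], [0, 0, 0.04, 0, 0, 0, -1], [0, 0, 0.03, 0, 0, 0, -1], [0, 0, 0, 0, 0, 0, -1]]}}

```text
t: 17.72
eef_pos: [570.0, -113.1, 37.3]
orientation: [0.0, 0.767, 0.642, -0.0]
wrist_force: [-1.7, -0.1, 7.7]
finger_gap: -0.1
grasp_force: 3.7
```

Call:
{"name": "servo_tool", "arguments": {"deltas": [[0, 0, 0.02, 0, 0, 0, -1], [0, 0, 0.02, 0, 0, 0, -1], [0, 0, 0, 0, 0, 0, -1], [0, 0, 0, 0, 0, 0, -1]]}}

```text
t: 18.05
eef_pos: [570.1, -113.1, 37.2]
orientation: [0.001, 0.767, 0.642, -0.0]
wrist_force: [-6.4, 1.0, 19.7]
finger_gap: -0.3
grasp_force: 9.5
```

It is on a hard stop at z ≈ 37 with 20 N on it. I'll come away straight up.

Call:
{"name": "servo_tool", "arguments": {"deltas": [[0, 0, -0.05, 0, 0, 0, -1], [0, 0, -0.2, 0, 0, 0, -1], [0, 0, -0.5, 0, 0, 0, -1], [0, 0, -0.9, 0, 0, 0, -1], [0, 0, -0.9, 0, 0, 0, -1], [0, 0, -0.9, 0, 0, 0, -1], [0, 0, -0.9, 0, 0, 0, -1], [0, 0, -0.9, 0, 0, 0, -1], [0, 0, -0.3, 0, 0, 0, -1], [0, 0, 0, 0, 0, 0, -1], [0, 0, 0, 0, 0, 0, -1]]}}

```text
t: 18.97
eef_pos: [569.7, -113.2, 257.2]
orientation: [0.001, 0.767, 0.642, 0.0]
wrist_force: [-0.6, -0.7, -0.7]
finger_gap: 0.2
grasp_force: 0.0
```

Run:
```python
from h import *
s=state();print(w2t(s['eef_pos']),s['eef_pos'][2],s['t'],s['wrist_force'])
im=read_camera('wrist')[...,::-1].copy();cv2.imwrite('pics/w9.png',im)
C=cam('wrist',s)
def P3(pts): return np.array([np.r_[t2w(p)[0],p[2]] for p in pts])
for th in (0,.1,.2): print(th,proj(C,P3([(x,-119.5+r*np.cos(th)-5*np.sin(th),35.5+r*np.sin(th)+6.5*np.cos(th)) for x,r in ((-108,57.5),(108,57.5),(-25,65.5),(25,65.5))])).round(1).tolist())
print(proj(C,P3([(0,17.5,62),(-87,23,62)])).round(0).tolist())
```

```text
[[  0.81023596 -90.49765266]] 257.1828541068005 18.9667 [-0.55320848 -0.74158124 -0.70799755]
0 [[175.7, 152.4], [376.9, 153.9], [253.0, 145.4], [299.9, 145.7]]
0.1 [[174.2, 153.9], [378.4, 155.4], [252.6, 147.0], [300.3, 147.3]]
0.2 [[172.8, 156.0], [379.8, 157.6], [252.2, 149.2], [300.7, 149.6]]
[[277.0, 71.0], [184.0, 64.0]]
```

View pics/w9.png

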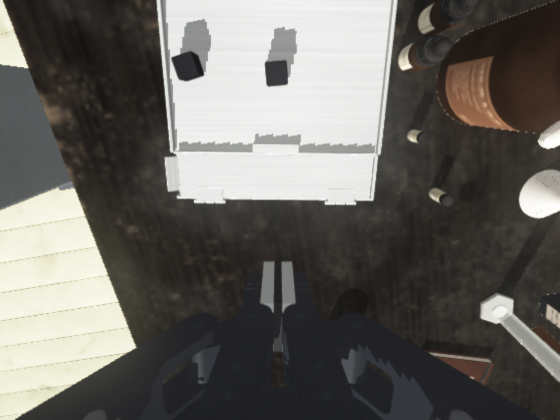

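The cover lies flat and shut, with its edge at row 153 and the tab at row 145, which matches the projection for 0 rad. The squares are standing at (188,66) and (276,73), unmoved. The arm is clear, so I'm handing in.

```bash
python3 -c "
from bench import hand_in
print(hand_in())"
```

```text
the job is handed in; nothing more can be done
None
```

I swept the three round caps into the trough and pressed the cover flat and shut. The two square caps are still standing in place, and I handed the job in at about 19 s with the arm clear.

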